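Pry up the stone plate and shim its foot

ROBOT

A 6-joint arm with a two-finger parallel gripper is mounted at the origin on a cart in front of the work surface, level with it; the furniture and walls round the work are solid. World frame = base frame: x ahead of the robot, y to its left, z up, the work surface at z = 0. Lengths are in mm, angles in degrees, forces in N, time in s.
With the tool pointing down it reaches from about 300 to 850 mm from the base axis. Payload 4.2 kg.
Tool frame: the origin (TCP) lies between the finger pads; the fingertips stand 14 mm ahead of it and the grasp point (between the pads) lies 5 mm behind it (env.finger_overhang is the distance from the TCP to the fingertips, in mm); z points along the fingers, y is the line along which they close (so a half turn about z gives the same grasp; the last joint's range is limited). The gripper opens to 91 mm and grips with 3 to 60 N. Pads are 32 mm wide; open, the fingers measure 118 mm over their backs; the gripper's body (76 mm by 178 mm) begins 60 mm behind the grasp point.
Start: joints at [62.051, 18.312, 89.639, -0, 72.044, -1.146], TCP at [259.285, 513.238, 227.976] pointing down, gripper open.
Joint ranges: [-177.97, 177.97], [-48.28, 115.42], [12.27, 149.76], [-77.06, 257.06], [2.81, 150.46], [-146.56, 146.56]. Speed limits (degrees/s): [147.25, 147.25, 180, 180, 180, 180].

INTERFACE

Orientations are given as [roll, pitch, yaw] about the fixed x, y, z axes, in that order (R = Rz(yaw) Ry(pitch) Rx(roll)).
In Python, from workcell import status, cams, env, finder gives the robot as it stands.
- The arm moves only by the tool apply_moves, never from a script. Its argument "increments" is a list of rows, each a list of 7 numbers: the opening, from -1 (shut) to 1 (fully open), then the shift along the world's x, y, z in m, then the turn, a rotation vector about the world's x, y, z in degrees. In form: [[gripper, x, y, z, ax, ay, az], ...]. A call has 1 to 5 rows; each row shifts and turns the commanded pose from where the row before left it; what a row does not reach is not made up. A row lasts 1/12 s, in which the tool goes at most 41.7 mm and 7.16 degrees, less where a joint would pass 70% of its speed; a pose out of reach is approached as far as the arm can. A call with a gripper value outside its range is refused whole. The fingers move at their own pace and stop on an object; "newtons" is the grip in N (left out, the last holds). Time passes only in rows, so rows that do not move let the fingers close. It gives the time, the measured TCP pose, the force, the opening and the grip force at its end, in the units of the state.
- status.state(): the state, without advancing time (a new reading comes with each control period).
- cams.grab_frame(name): name is "scene" or "top"; returns a dict with "color" (420x560x3 uint8, red, green, blue), "intrinsics" (3x3 intrinsics, pixels), "R" (3x3) and "t" (3): a world point X has camera coordinates R X + t. Camera axes: x right, y down, z forward; pixel columns grow to the right and rows downward; lengths in mm; the calibration is good to about 2 mm. A picture is of the moment at which its call begins. There is no depth.
- env.job_done(): hands the job in; it is judged then, once.
Trained networks look in the newest picture that a camera, given by its name, has taken for a name from the list of things; names that differ only in an ending like _2 or _b are one class to them, and where a whole thing is asked for, a point or a joint stands for the part that bears it (a point fixed in the world has none). Each returns a list of dicts, best first, with "score" (0 to 1); they miss things now and then, are a little off and sometimes report something else, mostly with a low value. They report only what shows in the picture. A call takes as long as a camera call. They do not tell look-alikes from the thing itself.
- finder.boxes_of(query, camera): "rect" ([left, top, width, height] in pixels, round what is visible of it).
- finder.trace(query, camera): "pixels" (420x560 bool, what is visible of it) and "rect" ([left, top, width, height] in pixels, round what is visible of it).
The state is a dict: "time_s": time; "qpos": joint angles; "qvel": joint speeds; "effort": joint torques, N m; "ee_pos": TCP position; "ee_rot": TCP orientation; "force": force on the tool from outside, world axes, zero at the start; "torque": the same for the moment, N m; "gripper_width": finger opening in mm; "gripper_force": force on a finger pad.
Only numpy, scipy, OpenCV 4.12 (cv2) and the standard library are available. Lean on these libraries where they do the work, as an engineer would, in place of code of your own. Each camera call takes 0.05 s, during which the arm holds its last target. There are 200 camera calls.

TASK

Raise the edge of the heavy stone plate that faces the blue stand with the red-handled pry bar: put the bar over the roller of the stand with its toe under that edge and press the handle down until the bar's tail clicks under the orange spring catch, then let go. Slip the yellow-handled shim from the robot's side squarely under the raised foot, then push the orange catch aside so that the bar springs free and the plate comes down to rest on the shim. Do not shift the plate, and leave the cap, the jar and the tape roll where they are.

Things in the scene. Friction and masses are not known exactly. Their poses are not given: they have to be found in the camera images.
- stand: blue steel pry stand fixed on the table. Origin on the table, under the plate's lower edge on the stand's side (to a few mm), in the mid-plane of the bar's path. x runs from the catch to the plate (the way the bar's toe points), y to the robot's side, z up. Base 50 mm wide, 8 mm thick, from x -236 to -40 mm
- roller (a point): fulcrum of the stand: centre of a steel roller 12 mm in diameter, axis along the stand's y, at stand x -55, z 31 mm (its top at z 37), between two cheeks 23 mm apart that rise to z 54 mm; the bar lies across it between the cheeks
- gate (a point): where the bar's tail is held: middle of the catch nose, stand x -170, y 0; this point is at the height of the underside of the catch nose, z 56 mm. Far cheek: face at y -10.5 mm, x -186..-160, up to z 88 mm. Opposite, the catch housing: face at y +11 mm, top z 54 mm, from x -229 to -163
- catch (a joint): orange spring catch, m: 0 = sprung out, up to 0.013 when pushed along the stand's +y (to the robot). The nose, stand x -176..-164, reaches to y 0 over the bar's path; steep ramp on top (up to z 78 mm), flat underside at z 56. Spring 2.3 N at 0, 3.4 N fully back; 0.011 or more surely frees the bar. It springs back when let go
- catch_tab (a point): top centre of the catch's upright orange release tab, 26 mm (stand x) by 10 mm (stand y), top at z 98 mm, standing 30 mm above the catch's flat arm (top z 68 mm). It is beyond the end of the latched bar; pushing it along the stand's +y moves the catch aside
- plate: dark stone plate 150 x 120 x 38 mm (x, y, z), about 2.2 kg, loose, on three steel feet 26 mm across, 26 mm tall: underside z 26, top 64 mm. Origin at table height under its centre; x as the stand's. The -x edge (x -75) faces the stand, to be raised: takes about 10 N. Near foot at x -47, y +20, the others at x +60, y +-48. Bar latched: edge up about 17 mm, near foot about 13 mm
- plate_foot (a point): centre of the underside of the plate's near foot, the single one on the stand's side, 26 mm across (the one to be shimmed); z 0 when it stands on the table. It is 40 mm in from the plate's robot-side edge
- bar_center (a point): pry bar, 200 mm, 0.22 kg: steel 16 mm wide, 10 thick; toe end x +100 mm (last 18 mm thinned from below to 6 mm), tail end x -100. Red grip 24 wide, 22 high, x -75..-5, flush with the underside. Point: middle of the steel, 5 mm above the underside; x to the toe, z up. In use: slopes 22 to 27 degrees down to the toe, tip 10 to 18 mm past the plate's edge; 4 degrees when latched
- bar_tail (a point): point on top of the bar's bare tail, 88 mm from the bar's middle, where the catch nose holds it: about 56 mm above the table when latched
- shim_center (a point): shim: aluminium plate 100 x 44 x 8 mm with an upright yellow grip 28 long (x), 14 thick (y), 8 to 49 mm above the shim's underside, centred at x -35 mm. Point: middle of the aluminium, 4 mm above its underside. +x is the end that goes under the foot. It slides in on the table from the robot's side (along the stand's -y); the grip stays outside the plate
- cap: dark brown bottle cap 53 mm across, 22 mm tall, loose bystander
- jar: white-lidded jar 57 mm across, 59 mm tall, loose bystander
- tape: yellow tape roll 76 mm across, 18 mm tall, lying flat, loose bystander
Not all that is in view belongs to the job. Of the things that look like the part that bears shim_center, the larger one is meant.

How it is judged (in metres and radians):
On the way, in this order (a step that is already met when the one before it is completed fails the run):
1. the bar, let go, is held down by the catch with the plate's foot raised at least 10 mm (z of bar_tail in the frame of stand below 0.0585 m and value of joint catch below 0.004 m and height (world z) of plate_foot above 0.01 m and contact force between the fingers and bar below 0.3 N), for 0.2 s.
2. the shim lies under the raised foot while the bar is still held by the catch (height (world z) of plate_foot above 0.01 m and height (world z) of shim_center below 0.007 m and x of plate_foot in the frame of shim_center between 0 and 0.042 m and y of plate_foot in the frame of shim_center between -0.014 and 0.014 m and z of bar_tail in the frame of stand below 0.0585 m), for 0.2 s.
At the end, for the whole second after the job is handed in: The near foot rests its weight (over 4 N) on the shim, foot centre within 14 mm of the shim's centre line and 8 mm or more in from its leading end; the bar is up out of the catch; the plate is within 25 mm of where it stood; plate, bar and shim at rest (contact force between plate and shim above 4 N and height (world z) of plate_foot between 0.006 and 0.0105 m and x of plate_foot in the frame of shim_center between 0 and 0.042 m and y of plate_foot in the frame of shim_center between -0.014 and 0.014 m and z of bar_tail in the frame of stand above 0.06 m and distance of plate from where it was at the start of the episode below 0.025 m and angle between plate's own z axis and vertical below 0.12 rad and linear speed of each of plate, shim below 0.02 m/s and linear speed of bar below 0.03 m/s); the robot touches nothing.
It fails at once if cap, jar or tape roll moved more than 30 mm (distance of any of cap, jar, tape from where it was at the start of the episode above 0.03 m).
It fails at once if the plate is shifted more than 40 mm (distance of plate from where it was at the start of the episode above 0.04 m).
It also fails if it takes over 67 s, if anything falls off the work surface, if the arm or the gripper's body presses on something with over 40 N, if the wrist force passes 120 N, or if a joint passes its speed limit or range.

## Working session

There is one attempt and no reset: what is moved stays moved. The work goes in short steps, Python scripts to look and compute and a tool call to move; the robot and the scene stay as the last step left them, time stands still between calls to the robot, and variables do not carry over. Pictures are saved under pics/ and viewed, at most 10 in all, crops included, and the job is handed in when it is done.

Besides the shell and the picture viewer there is one more tool, called after "Emit:" by a JSON object that holds its "op" and its "data". apply_moves: Moves the arm, as the interface text tells. Its arguments: {"type":"object","properties":{"increments":{"type":"array","items":{"type":"array","items":{"type":"number"}}},"newtons":{"type":"number"}},"required":["increments"]}

```bash
mkdir -p pics; ls
python3 - <<'E'
from workcell import status, cams, env, finder
import cv2, numpy as np
for c in ("scene","top"):
    f=cams.grab_frame(c); cv2.imwrite(f"pics/{c}0.png",cv2.cvtColor(f["color"],cv2.COLOR_RGB2BGR))
    print(c,f["intrinsics"].tolist(),(-f["R"].T@f["t"]).round(1),f["R"].round(3).tolist())
    for q in ("stand","catch","plate","bar_center","shim_center","cap","jar","tape"):
        print(q,[(np.round(d["rect"]).astype(int).tolist(),round(d["score"],2)) for d in finder.boxes_of(q,c)])
s=status.state(); print(s, env.finger_overhang)
E
```

```text
pics
scene [[416.61529653683004, 0.0, 281.3157340306691], [0.0, 416.61529653683004, 210.13498683155086], [0.0, 0.0, 1.0]] [-141.8 -449.3  516.1] [[0.426, -0.904, -0.022], [-0.45, -0.191, -0.872], [0.785, 0.382, -0.488]]
stand [([273, 203, 88, 46], 0.7)]
catch [([321, 209, 36, 23], 0.87)]
plate [([192, 182, 81, 48], 0.85)]
bar_center [([268, 272, 102, 28], 0.7)]
shim_center [([265, 300, 44, 28], 0.72), ([148, 227, 46, 36], 0.55)]
cap [([174, 263, 28, 25], 0.9), ([323, 211, 33, 20], 0.37)]
jar [([387, 245, 29, 39], 0.55)]
tape [([273, 189, 23, 21], 0.88)]
top [[407.62047056561346, 0.0, 279.68129248484536], [0.0, 407.62047056561346, 203.7033231156891], [0.0, 0.0, 1.0]] [ 363.  -143.1  918. ] [[0.173, -0.985, 0.007], [-0.96, -0.17, -0.224], [0.222, 0.032, -0.974]]
stand [([320, 187, 33, 19], 0.73), ([268, 169, 86, 46], 0.65)]
catch [([321, 187, 31, 19], 0.72), ([282, 264, 89, 14], 0.32)]
plate [([175, 138, 77, 66], 0.79)]
bar_center [([279, 264, 95, 12], 0.61)]
shim_center [([152, 236, 48, 28], 0.83), ([293, 293, 32, 35], 0.81)]
cap [([195, 273, 27, 27], 0.81)]
jar [([379, 220, 32, 30], 0.55), ([264, 170, 87, 42], 0.34)]
tape [([236, 120, 34, 32], 0.68), ([321, 187, 31, 19], 0.49)]
{'time_s': 0.9, 'qpos': array([ 6.20503105e+01,  1.83107748e+01,  8.96401228e+01,  6.05912704e-04,
        7.20436971e+01, -1.14540173e+00]), 'qvel': array([ 0.0075151 ,  0.02584883, -0.04562306,  0.01245037, -0.07883168,
        0.05128168]), 'effort': array([ 2.10450249e-03, -4.12337708e+01, -2.32230288e+01,  7.29830610e-02,
        3.72648344e-02,  5.60265477e-06]), 'ee_pos': array([259.28762325, 513.22686038, 227.97959321]), 'ee_rot': array([ 1.79994584e+02, -4.68253751e-04,  1.53195525e+02]), 'force': array([ 0.1168541 , -0.73470207,  0.04380401]), 'torque': array([-0.01061115,  0.02941633,  0.06430478]), 'gripper_force': 0.0, 'gripper_width': 91.04854720531189} 14.0
```

View pictures.

Run:
```python
import cv2
t=cv2.imread("pics/top0.png")[100:350,130:430]; cv2.imwrite("pics/top0c.png",cv2.resize(t,None,fx=2.4,fy=2.4,interpolation=cv2.INTER_CUBIC))
t=cv2.imread("pics/scene0.png")[170:350,130:430]; cv2.imwrite("pics/scene0c.png",cv2.resize(t,None,fx=2.6,fy=2.6,interpolation=cv2.INTER_CUBIC))
```

```text
(no output)
```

View pics/top0c.png

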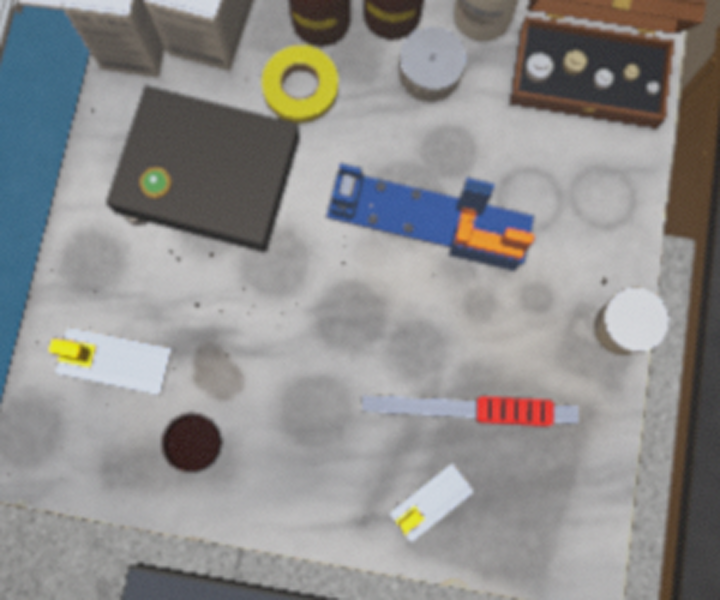

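View pics/scene0c.png

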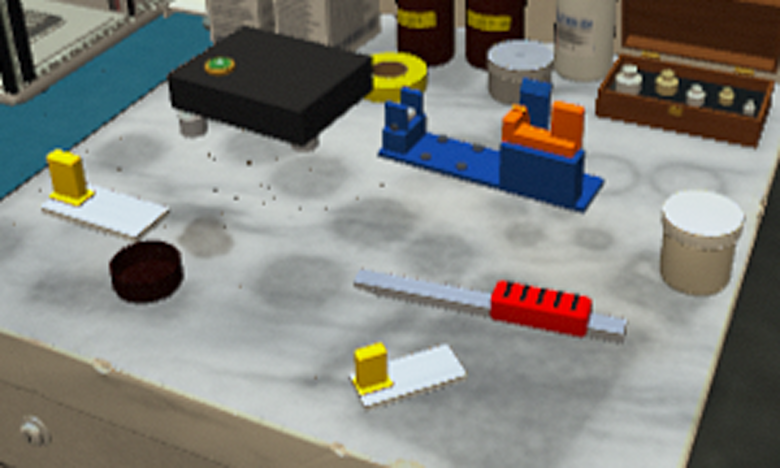

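```bash
cat > h.py <<'E'
import numpy as np, cv2
from scipy.optimize import minimize
from scipy.spatial.transform import Rotation as Rn
from workcell import status, cams, env, finder
S=4
def proj(f,P):
    c=np.asarray(P)@f["R"].T+f["t"]; p=c@f["intrinsics"].T; return p[:,:2]/p[:,2:]
def ray(f,uv,z):
    d=f["R"].T@np.linalg.inv(f["intrinsics"])@np.array([*uv,1.]); c=-f["R"].T@f["t"]
    return c+d*(z-c[2])/d[2]
def box(x0,x1,y0,y1,z0,z1): return np.array([[x,y,z] for x in(x0,x1) for y in(y0,y1) for z in(z0,z1)],float)
def world(B,T,rot):  return rot.apply(B)+T
def render(f,boxes,T,rot,win):
    l,t,r,b=win; im=np.zeros(((b-t)*S,(r-l)*S),np.uint8)
    for B in boxes:
        uv=(proj(f,world(B,T,rot))-[l,t]+.5)*S-.5
        h=cv2.convexHull(np.round(uv*16).astype(np.int32).reshape(-1,1,2)); cv2.fillConvexPoly(im,h,255,cv2.LINE_8,4)
    return cv2.resize(im,(r-l,b-t),interpolation=cv2.INTER_AREA)/255.
def colmask(f,kind):
    hsv=cv2.cvtColor(f["color"],cv2.COLOR_RGB2HSV).astype(int); H,Sa,V=[hsv[...,i] for i in range(3)]
    return {"blue":(abs(H-110)<14)&(Sa>140),"orange":(H>7)&(H<18)&(Sa>170)&(V>120),"red":((H<7)|(H>172))&(Sa>150)&(V>70),
            "yellow":(H>20)&(H<35)&(Sa>140),"dark":(V<85)}[kind]
def fit(views,posefn,p0,step):
    """views: list of (frame, mask bool, win, boxes-fn(p)); posefn(p)->T,rot"""
    def cost(p):
        T,r=posefn(p); return sum(np.abs(render(f,bf(p),T,r,w)-m[w[1]:w[3],w[0]:w[2]]).sum() for f,m,w,bf in views)
    p0=np.array(p0,float); step=np.array(step,float)
    for k in range(3):
        sim=np.vstack([p0]+[p0+np.eye(len(p0))[i]*step[i]/(2**k) for i in range(len(p0))])
        r=minimize(cost,p0,method="Nelder-Mead",options=dict(initial_simplex=sim,xatol=.02,fatol=.05,maxiter=900)); p0=r.x
    return p0,r.fun,sum(m[w[1]:w[3],w[0]:w[2]].sum() for _,m,w,_ in views)
flat=lambda p:(np.array([p[0],p[1],0.]),Rn.from_euler("z",p[2],degrees=True))
def clip(m,win):
    o=np.zeros_like(m); o[win[1]:win[3],win[0]:win[2]]=m[win[1]:win[3],win[0]:win[2]]; return o
E
cat > m1.py <<'E'
from h import *
F={c:cams.grab_frame(c) for c in("scene","top")}
T=F["top"]; S_=F["scene"]
# stand
def sb(p): 
    a,b,w=p[3],p[4],p[5]
    return [box(-236,-40,-25,25,0,8),box(a,b,11.5,w,0,54),box(a,b,-w,-11.5,0,54),box(a,b,-w,w,0,22),box(-229,-163,11,25,0,54),box(-186,-160,p[6],-10.5,0,88),
            box(-176,-164,0,20,56,72),box(-225,-164,11,24,54,68),box(-225,-199,p[7]-5,p[7]+5,54,98)]
v=[]
for c,w in(("scene",(262,190,370,260)),("top",(255,155,365,225))):
    v.append((F[c],(colmask(F[c],"blue")|colmask(F[c],"orange")),w,sb))
u=ray(T,(268,185),0)
d=ray(T,(350,205),0)-u
yaw=np.degrees(np.arctan2(-d[1],-d[0])); print("init",u,yaw)
x=u[:2]-40*d[:2]/np.linalg.norm(d[:2])
p,c,n=fit(v,flat,[*x,yaw,-67,-43,18,-18,16],[10,10,4,4,4,3,3,3]); print("stand",p.round(2),c,n)
for f,m,w,bf in v:
    P,r=flat(p); print(" view cost",np.abs(render(f,sb(p),P,r,w)-m[w[1]:w[3],w[0]:w[2]]).sum())
    q,cc,_=fit([(f,m,w,bf)],flat,p,[3,3,2,1,1,1,1,1]); print("  alone",q.round(1),cc)
np.save("stand.npy",p)
Y=p[2]
# bar red grip
rb=lambda p:[box(-75,-5,-12,12,0,22)]
v=[(F["scene"],clip(colmask(F["scene"],"red"),(305,265,375,305)),(305,265,375,305),rb),(F["top"],clip(colmask(F["top"],"red"),(315,255,380,285)),(315,255,380,285),rb)]
u=ray(T,(345,271),11); b0=ray(T,(280,268),5)
yb=np.degrees(np.arctan2(*(b0-u)[1::-1])); e=(b0-u)[:2]/np.linalg.norm((b0-u)[:2])
p,c,n=fit(v,flat,[*(u[:2]+40*e),yb],[8,8,4]); print("bar",p.round(2),c,n)
full=lambda p:[box(-100,100,-8,8,0,10),box(-75,-5,-12,12,0,22)]
v=[]
for cam in F:
    t=finder.trace("bar_center",cam); m=t[0]["pixels"]; l,tp,w,h=np.round(t[0]["rect"]).astype(int)
    v.append((F[cam],m,(l-10,tp-10,l+w+10,tp+h+10),full))
p,c,n=fit(v,flat,p,[3,3,2]); print("bar full",p.round(2),c,n)
# shims
shb=lambda L,W,g:(lambda p:[box(-L/2,L/2,-W/2,W/2,0,8),box(-.35*L-14*g,-.35*L+14*g,-7*g,7*g,8,49)])
t=finder.trace("shim_center","top")
s=finder.trace("shim_center","scene")
def near(ts,x): return min(ts,key=lambda d:abs(d["rect"][0]+d["rect"][2]/2-x))
v=[]
for cam,ts,x in(("scene",s,171),("top",t,176)):
    d=near(ts,x); l,tp,w,h=np.round(d["rect"]).astype(int); print(d["rect"])
    v.append((F[cam],d["pixels"],(l-10,tp-10,l+w+10,tp+h+10),shb(100,44,1)))
u=ray(T,(177,250),4); u1=ray(T,(200,253),8); u0=ray(T,(155,246),8); 
p,c,n=fit(v,flat,[*u[:2],np.degrees(np.arctan2(*(u1-u0)[1::-1]))],[8,8,5]); print("shim",p.round(2),c,n)
# plate
pb=lambda p:[box(-75,75,-60,60,26,64)]
v=[]
for cam in F:
    d=finder.trace("plate",cam)[0]; l,tp,w,h=np.round(d["rect"]).astype(int)
    v.append((F[cam],d["pixels"],(l-10,tp-10,l+w+10,tp+h+10),lambda p:pb(p)+[box(-60,-34,7,33,0,26),box(47,73,35,61,0,26),box(47,73,-61,-35,0,26)]))
u=ray(T,(213,170),64)
p,c,n=fit(v,flat,[*u[:2],Y],[8,8,4]); print("plate",p.round(2),c,n)
for n in("cap","jar","tape"):
    r=finder.boxes_of(n,"top")[0]["rect"]; print(n,ray(T,(r[0]+r[2]/2,r[1]+r[3]/2),{"cap":15,"jar":45,"tape":10}[n]).round())
E
python3 m1.py
```

```text
init [611.65740878 -78.47439063   0.        ] 85.87955676949582
stand [626.95 -32.53  86.11 -65.06 -43.63  11.53 -10.3   26.16] 1245.729411764706 3026
 view cost 356.2549019607843
  alone [627.  -32.5  86.1 -65.1 -43.7  12.  -10.4  27.6] 351.2392156862745
 view cost 889.4745098039216
  alone [625.7 -37.4  86.4 -63.4 -43.7  11.4  -9.8  26.7] 876.9764705882353
bar [ 437.33 -236.85  100.01] 294.20392156862744 798
bar full [ 439.3  -238.48   96.61] 300.6392156862745 2082
[144.2, 227.9, 49.1, 33.3]
[147.7, 236.8, 51.7, 24.7]
shim [425.85  96.35 -90.37] 135.8862745098039 1810
plate [613.44  41.58  84.92] 409.0745098039215 6328
cap [360.   5.  15.]
jar [ 540. -372.   45.]
tape [726. -24.  10.]
```

```bash
cat > ov.py <<'E'
from h import *
def crop(f,win,k,masks=[],polys=[]):
    l,t,r,b=win; im=cv2.resize(f["color"][t:b,l:r,::-1],None,fx=k,fy=k,interpolation=cv2.INTER_CUBIC)
    for m,col in masks:
        cs,_=cv2.findContours(cv2.resize(m[t:b,l:r].astype(np.uint8),None,fx=k,fy=k,interpolation=cv2.INTER_NEAREST),cv2.RETR_LIST,cv2.CHAIN_APPROX_NONE); cv2.drawContours(im,cs,-1,col,1)
    E=[(0,1),(2,3),(4,5),(6,7),(0,2),(1,3),(4,6),(5,7),(0,4),(1,5),(2,6),(3,7)]
    for B,col in polys:
        uv=((proj(f,B)-[l,t]+.5)*k-.5); uv=np.round(uv*8).astype(int)
        for i,j in E: cv2.line(im,tuple(map(int,uv[i])),tuple(map(int,uv[j])),col,1,cv2.LINE_AA,3)
    return im
E
python3 - <<'E'
from ov import *
T=cams.grab_frame("top");S_=cams.grab_frame("scene")
p=np.load("stand.npy");P,r=flat(p)
bs=[box(-236,-40,-25,25,0,8),box(-229,-163,11,25,0,54),box(-186,-160,-16,-10.5,0,88)]
L=[(world(B,P,r),(0,255,0)) for B in bs]
a=crop(T,(258,158,368,224),7,[(colmask(T,"blue")|colmask(T,"orange"),(255,255,255))],L)
b=crop(S_,(262,190,372,256),7,[],L)
for q in [(255,185),(275,185),(300,190),(320,200),(340,205),(328,180)]: print(cv2.cvtColor(T["color"],cv2.COLOR_RGB2HSV)[q[1],q[0]])
cv2.imwrite("pics/s1.png",cv2.resize(np.vstack([a,b]),None,fx=.65,fy=.65))
E
```

```text
[ 60   1 196]
[110  89  80]
[110 154 159]
[  6 128 138]
[ 13 174 188]
[110 109 101]
```

View pics/s1.png

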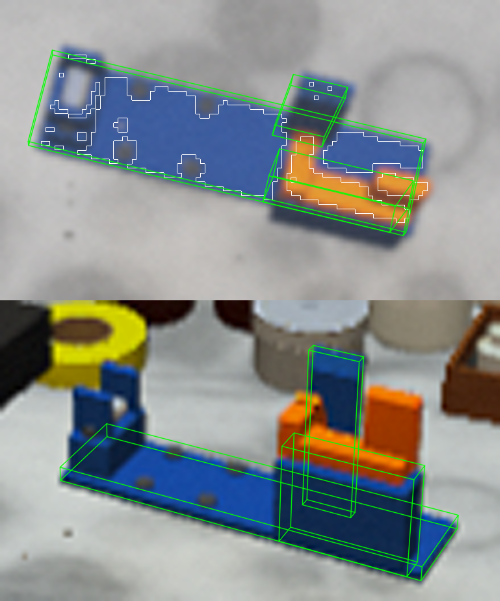

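```bash
cat > m2.py <<'E'
from ov import *
F={c:cams.grab_frame(c) for c in("scene","top")}
def sb(p):
    a,b,w,fc,tb,ho=p[3:9]
    return [box(-236,-40,-25,25,0,8),box(a,b,11.5,w,0,54),box(a,b,-w,-11.5,0,54),box(a,b,-w,w,0,p[9]),box(-229,-163,11,ho,0,54),box(-186,-160,fc,-10.5,0,88),
            box(-176,-164,0,20,56,76),box(-229,-164,14,p[11],54,68),box(p[10]-13,p[10]+13,tb-5,tb+5,54,98)]
def bm(f):
    hsv=cv2.cvtColor(f["color"],cv2.COLOR_RGB2HSV).astype(int); H,Sa,V=[hsv[...,i] for i in range(3)]
    m=((abs(H-110)<14)&(Sa>65))|((H<20)&(Sa>100)&(V>90))
    return cv2.morphologyEx(m.astype(np.uint8),cv2.MORPH_CLOSE,np.ones((3,3)))>0
v=[(F["scene"],clip(bm(F["scene"]),(262,195,366,262)),(262,190,370,262),sb),(F["top"],bm(F["top"]),(260,160,365,225),sb)]
m=v[0][1]
p0=[626,-35,86,-65,-44,18,-20,22,28,25,-212,28]
st=[5,5,2,3,3,3,3,3,3,3,3,3]
p,c,n=fit(v,flat,p0,st); print("stand",p.round(2),c,n); np.save("stand.npy",p)
for vv in v: q,cc,_=fit([vv],flat,p,st); print("  alone",q.round(1),cc)
L=[(world(B,*flat(p)),(0,255,0)) for B in sb(p)]
L=[(B,c) for B,c in L]
P,r=flat(p); L=[(world(B,P,r),(0,255,0)) for B in sb(p)] if False else [(r.apply(B)+P,(0,255,0)) for B in sb(p)]
im=np.vstack([crop(F["top"],(258,158,368,224),7,[(v[1][1],(255,255,255))],L),crop(F["scene"],(262,190,372,256),7,[(v[0][1],(255,255,255))],L)])
cv2.imwrite("pics/s2.png",cv2.resize(im,None,fx=.64,fy=.64))
E
python3 m2.py
```

```text
stand [ 625.38  -33.61   85.67  -64.62  -44.16   16.47  -20.11   24.48   27.33
   26.63 -215.06   31.47] 439.5411764705882 4109
  alone [ 625.8  -32.3   86.   -66.9  -44.1   15.1  -18.3   28.6   25.    30.1
 -217.7   30.3] 181.2078431372549
  alone [ 625.6  -37.2   85.7  -63.7  -45.    15.7  -19.7   24.8   28.4   28.4
 -213.4   32.1] 175.49019607843138
```

View pics/s2.png

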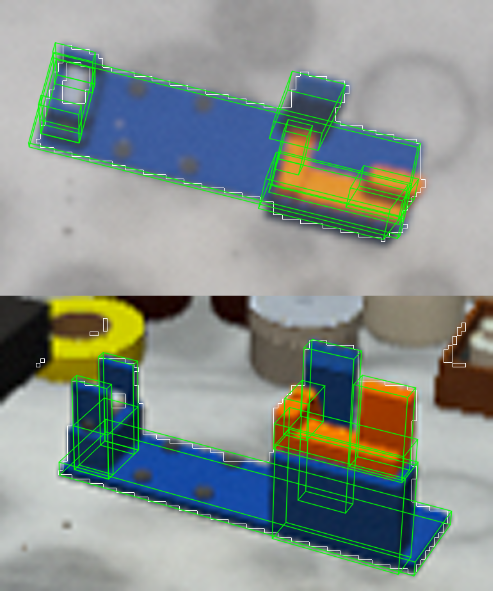

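```bash
cat > m3.py <<'E'
from ov import *
F={c:cams.grab_frame(c) for c in("scene","top")}
def near(c,q,x): return min(finder.trace(q,c),key=lambda d:abs(d["rect"][0]+d["rect"][2]/2-x))
full=lambda p:[box(-100,100,-8,8,0,10),box(-75,-5,-12,12,0,22)]
sh=lambda p:[box(-50,50,-22,22,0,8),box(-49,-21,-7,7,8,49)]
pl=lambda p:[box(-75,75,-60,60,26,64),box(-60,-34,7,33,0,26),box(47,73,35,61,0,26),box(47,73,-61,-35,0,26)]
out={}; res={}
for n,q,xs,bf,p0 in(("bar","bar_center",(319,326),full,[438,-237,97]),("shim","shim_center",(171,176),sh,[425.9,96.4,-90]),("plate","plate",(232,213),pl,[613.4,41.6,85])):
    v=[]
    for c,x in zip(F,xs):
        d=near(c,q,x); m=d["pixels"]; l,t,w,h=np.round(d["rect"]).astype(int); W=(l-10,t-10,l+w+10,t+h+10)
        if n=="bar": m=m|clip(colmask(F[c],"red"),W)
        m=cv2.morphologyEx(m.astype(np.uint8),cv2.MORPH_CLOSE,np.ones((3,3)))>0
        v.append((F[c],m,W,bf))
    p,c_,k=fit(v,flat,p0,[5,5,4]); print(n,p.round(2),c_,k); res[n]=p
    for vv in v: print("  alone",*[np.round(a,1) for a in fit([vv],flat,p,[3,3,3])[:2]])
    P,r=flat(p); L=[(r.apply(B)+P,(0,255,0)) for B in bf(p)[:2]]
    for vv,c in zip(v,F): out[n+c]=cv2.resize(crop(vv[0],vv[2],6,[(vv[1],(255,255,255))],L),(390,200))
np.save("res.npy",res)
cv2.imwrite("pics/o3.png",np.vstack([np.hstack([out[n+"scene"],out[n+"top"]]) for n in("bar","shim","plate")]))
s=status.state();print(s["time_s"])
E
python3 m3.py
```

```text
bar [ 440.27 -239.44   96.71] 2355.4901960784314 3063
  alone [ 440.3 -239.4   96.7] 2273.0
  alone [ 440.3 -239.4   96.7] 82.5
shim [425.66  95.79 -90.96] 184.6705882352941 1788
  alone [423.6  95.  -90.4] 50.1
  alone [427.2  95.5 -91.3] 69.4
plate [613.22  41.27  85.15] 360.34509803921566 6404
  alone [612.9  43.8  85.6] 229.1
  alone [613.5  41.1  85.3] 118.8
2.05
```

View pics/o3.png

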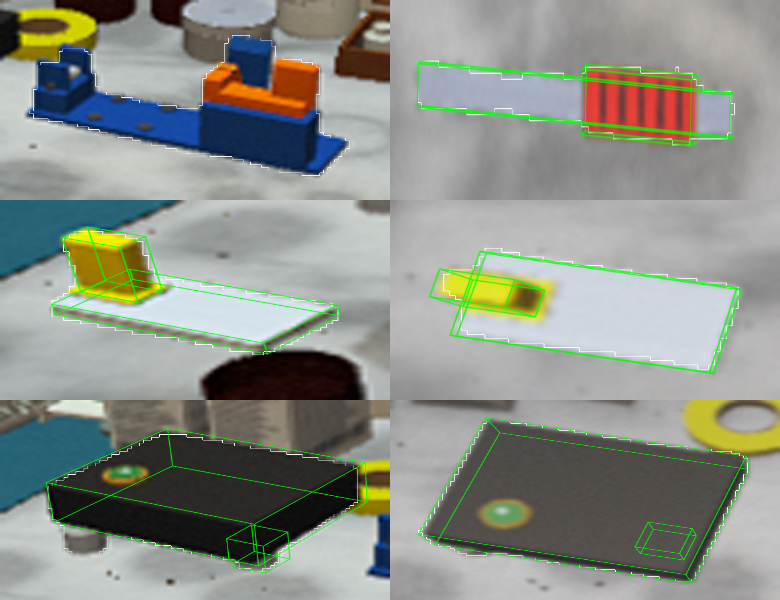

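Emit:
{"op": "apply_moves", "data": {"increments": [[0.2,0.009,-0.0375,0,0,0,-2.8],[0.2,0.009,-0.0375,0,0,0,-2.8],[0.2,0.009,-0.0375,0,0,0,-2.8],[0.2,0.009,-0.0375,0,0,0,-2.8],[0.2,0.009,-0.0375,0,0,0,-2.8]]}}

```text
time_s: 2.47
ee_pos: [304.3, 324.1, 228.0]
ee_rot: [180.0, 0.0, 139.1]
force: [1.6, -0.8, -0.6]
gripper_width: 60.5
gripper_force: 0.0
```

Emit:
{"op": "apply_moves", "data": {"increments": [[0.2,0.009,-0.0375,0,0,0,-2.8],[0.2,0.009,-0.0375,0,0,0,-2.8],[0.2,0.009,-0.0375,0,0,0,-2.8],[0.2,0.009,-0.0375,0,0,0,-2.8],[0.2,0.009,-0.0375,0,0,0,-2.8]]}}

```text
time_s: 2.88
ee_pos: [349.3, 136.5, 228.3]
ee_rot: [179.9, 0.0, 125.1]
force: [0.5, 1.0, -0.8]
gripper_width: 54.5
gripper_force: 0.0
```

Emit:
{"op": "apply_moves", "data": {"increments": [[0.2,0.009,-0.0375,0,0,0,-2.8],[0.2,0.009,-0.0375,0,0,0,-2.8],[0.2,0.009,-0.0375,0,0,0,-2.8],[0.2,0.009,-0.0375,0,0,0,-2.8],[0.2,0.009,-0.0375,0,0,0,-2.8]]}}

```text
time_s: 3.3
ee_pos: [394.3, -51.2, 228.3]
ee_rot: [179.9, 0.0, 111.0]
force: [0.6, 0.8, -0.1]
gripper_width: 54.8
gripper_force: 0.0
```

Emit:
{"op": "apply_moves", "data": {"increments": [[0.2,0.009,-0.0375,0,0,0,-2.8],[0.2,0.009,-0.0375,0,0,0,-2.8],[0.2,0.009,-0.0375,0,0,0,-2.8],[0.2,0.009,-0.0375,0,0,0,-2.8],[0.2,0.009,-0.0375,0,0,0,-2.8]]}}

```text
time_s: 3.72
ee_pos: [439.3, -238.9, 228.1]
ee_rot: [180.0, 0.0, 97.0]
force: [-0.5, 0.2, -0.1]
gripper_width: 54.5
gripper_force: 0.0
```

Emit:
{"op": "apply_moves", "data": {"increments": [[0.2,0.0047,-0.02,-0.02,0,0,-0.4],[0.2,0,-0.022,-0.02,0,0,0],[0.2,0,0,-0.036,0,0,0],[0.2,0,0,-0.036,0,0,0],[0.2,0,0,-0.036,0,0,0]]}}

```text
time_s: 4.13
ee_pos: [444.0, -279.5, 78.9]
ee_rot: [179.9, 0.1, 96.7]
force: [0.1, 0.8, -0.3]
gripper_width: 54.7
gripper_force: 0.0
```

Emit:
{"op": "apply_moves", "data": {"increments": [[0.2,0,0,-0.033,0,0,0],[0.2,0,0,-0.02,0,0,0],[0.2,0,0,-0.01,0,0,0],[0.2,0,0,0,0,0,0]]}}

```text
time_s: 4.47
ee_pos: [443.3, -278.4, 16.0]
ee_rot: [-179.9, -0.1, 96.8]
force: [0.7, -1.2, 0.2]
gripper_width: 54.6
gripper_force: 0.0
```

Run:
```python
from ov import *
F={c:cams.grab_frame(c) for c in("scene","top")}
im=np.hstack([crop(F["scene"],(250,220,390,330),2.8),crop(F["top"],(260,225,400,335),2.8)])
cv2.imwrite("pics/g4.png",im); s=status.state(); print(s["ee_pos"],s["ee_rot"],s["force"])
```

```text
[ 444.54893639 -279.14398003   17.3711325 ] [1.79947683e+02 4.12679621e-02 9.68010591e+01] [ 0.51466083  0.22581081 -0.02646235]
```

View pics/g4.png

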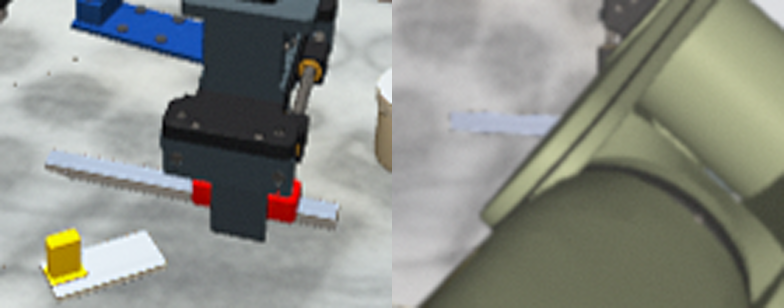

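Emit:
{"op": "apply_moves", "data": {"increments": [[-1,0,0,0,0,0,0],[-1,0,0,0,0,0,0],[-1,0,0,0,0,0,0],[-1,0,0,0,0,0,0],[-1,0,0,0,0,0,0]], "newtons": 55}}

```text
time_s: 4.98
ee_pos: [444.1, -278.8, 17.3]
ee_rot: [180.0, 0.0, 96.8]
force: [-0.3, 1.0, 1.3]
gripper_width: 24.5
gripper_force: 1.2
```

Emit:
{"op": "apply_moves", "data": {"increments": [[-1,0,0,0.01,0,0,0],[-1,0,0,0.03,0,0,0],[-1,0,0,0.04,0,0,0],[-1,0,0,0.04,0,0,0],[-1,0,0,0.03,0,0,0]]}}

```text
time_s: 5.4
ee_pos: [444.3, -279.0, 170.5]
ee_rot: [179.9, 0.1, 96.8]
force: [0.7, -0.4, -2.2]
gripper_width: 23.9
gripper_force: 55.0
```

Emit:
{"op": "apply_moves", "data": {"increments": [[-1,0.0342,0.02,0.003,0,0,-2.18],[-1,0.0342,0.02,0.003,0,0,-2.18],[-1,0.0342,0.02,0.003,0,0,-2.18],[-1,0.0342,0.02,0.003,0,0,-2.18],[-1,0.0342,0.02,0.003,0,0,-2.18]]}}

```text
time_s: 5.82
ee_pos: [615.8, -177.5, 182.6]
ee_rot: [-180.0, 0.0, 85.8]
force: [0.3, -1.1, -2.4]
gripper_width: 23.7
gripper_force: 55.0
```

Emit:
{"op": "apply_moves", "data": {"increments": [[-1,0,0,0,-6.234,0.447,0],[-1,0,0,0,-6.234,0.447,0],[-1,0,0,0,-6.234,0.447,0],[-1,0,0,0,-6.234,0.447,0],[-1,0,0,0,0,0,0]]}}

```text
time_s: 6.23
ee_pos: [614.4, -174.8, 180.1]
ee_rot: [-179.7, 25.0, 86.3]
force: [-0.6, 0.5, -2.4]
gripper_width: 23.8
gripper_force: 55.0
```

Emit:
{"op": "apply_moves", "data": {"increments": [[-1,0,0,-0.015,0,0,0],[-1,0,0,0,0,0,0],[-1,0,0,0,0,0,0]]}}

```text
time_s: 6.48
ee_pos: [614.2, -179.3, 166.7]
ee_rot: [-179.9, 24.9, 85.9]
force: [0.3, -1.0, -2.0]
gripper_width: 23.4
gripper_force: 55.0
```

```bash
cat > m5.py <<'E'
from ov import *
import sys
F={c:cams.grab_frame(c) for c in("scene","top")}
s=status.state(); R=Rn.from_euler("xyz",s["ee_rot"],degrees=True); P=s["ee_pos"]; sp=np.load("stand.npy")
print(P.round(1),s["ee_rot"].round(2),R.as_matrix().round(3).tolist(),s["force"].round(1),s["gripper_force"])
# bar in tool frame: origin at underside middle
fl=Rn.from_euler("x",180,degrees=True)
def pose(p):  # p: ds, dy, dyaw, dpitch
    r=R*fl*Rn.from_euler("zy",[p[2],p[3]],degrees=True)
    T=P+(R*fl).apply([40+p[0],p[1],-17.3+0]) ; return T,r
boxes=[box(-100,100,-8,8,0,10),box(-75,-5,-12,12,0,22)]
L=[]
T,r=pose([0,0,0,0]); L=[(r.apply(B)+T,(0,255,0)) for B in boxes]
st=flat([625.4,-34.5,85.9]); SB=[box(-65,-44,11.5,16.5,0,54),box(-65,-44,-16.5,-11.5,0,54)]
L+=[(st[1].apply(B)+st[0],(0,255,255)) for B in SB]
Sf=lambda X: st[1].inv().apply(X-st[0])
print("tip",Sf(r.apply([100,0,5])+T).round(1),"tail",Sf(r.apply([-100,0,5])+T).round(1))
im=np.hstack([crop(F["scene"],(230,150,370,260),2.8,[],L),crop(F["top"],(240,120,380,230),2.8,[],L)])
cv2.imwrite(f"pics/{sys.argv[1]}.png",im)
E
python3 m5.py b5
```

```text
[ 615.  -179.7  167.8] [179.94  24.95  85.79] [[0.067, 0.997, -0.03], [0.904, -0.073, -0.421], [-0.422, 0.001, -0.907]] [-0.6 -0.1 -1.7] 54.999271631240845
tip [-23.9  -0.2  97.6] tail [-2.052e+02  1.000e-01  1.820e+02]
```

View pics/b5.png

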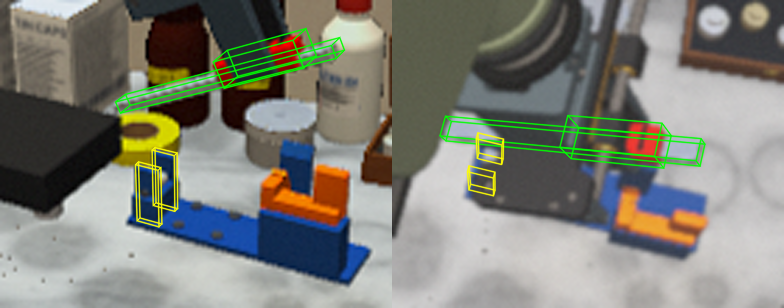

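Emit:
{"op": "apply_moves", "data": {"increments": [[-1,0,0,-0.02,0,0,0],[-1,0,0,-0.02,0,0,0],[-1,0,0,-0.015,0,0,0],[-1,0,0,-0.0105,0,0,0],[-1,0,0,0,0,0,0]]}}

```text
time_s: 7.0
ee_pos: [613.9, -179.2, 99.8]
ee_rot: [-179.8, 25.0, 85.9]
force: [0.4, 0.2, -2.6]
gripper_width: 23.8
gripper_force: 55.0
```

```bash
python3 m5.py b6
```

```text
[ 615.4 -179.3  102.2] [179.94  25.01  85.85] [[0.066, 0.997, -0.03], [0.904, -0.072, -0.422], [-0.423, 0.001, -0.906]] [ 0.  -0.4 -2.1] 54.9991500377655
tip [-23.5  -0.5  31.9] tail [-204.7   -0.3  116.4]
```

View pics/b6.png

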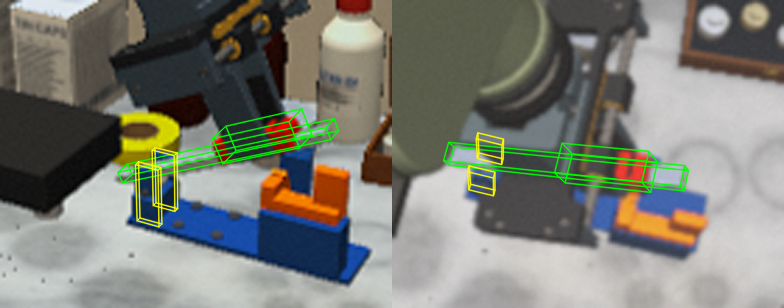

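Emit:
{"op": "apply_moves", "data": {"increments": [[-1,0,0.0025,0,-1.5,0.1,0],[-1,0,0,0,0,0,0]]}}

```text
time_s: 7.27
ee_pos: [615.8, -175.9, 102.7]
ee_rot: [179.8, 26.5, 85.9]
force: [0.2, 0.6, -1.8]
gripper_width: 23.5
gripper_force: 55.0
```

Emit:
{"op": "apply_moves", "data": {"increments": [[-1,0.0006,0.009,-0.0045,0,0,0],[-1,0.0006,0.009,-0.0045,0,0,0],[-1,0.0006,0.009,-0.0045,0,0,0],[-1,0.0006,0.009,-0.0045,0,0,0],[-1,0,0,0,0,0,0]]}}

```text
time_s: 7.68
ee_pos: [617.2, -138.0, 82.1]
ee_rot: [-179.9, 26.4, 86.1]
force: [-0.5, -0.0, -2.1]
gripper_width: 23.6
gripper_force: 55.0
```

```bash
python3 m5.py b7
```

```text
[ 617.4 -139.7   83.1] [-179.96   26.52   86.  ] [[0.062, 0.998, -0.032], [0.893, -0.07, -0.445], [-0.447, -0.001, -0.895]] [ 0.5  0.2 -2.5] 54.99938249588013
tip [14.3  0.7  9.6] tail [-164.6    0.4   98.9]
```

View pics/b7.png

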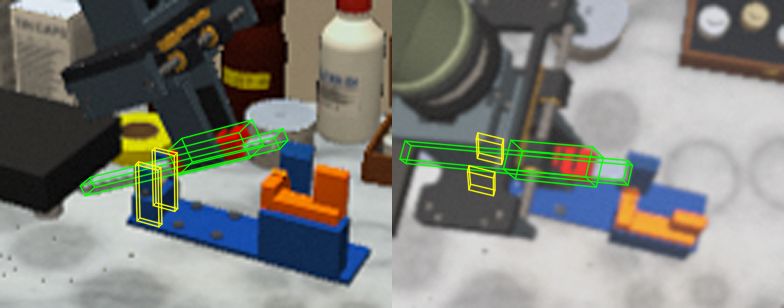

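Emit:
{"op": "apply_moves", "data": {"increments": [[-1,-0.0002,-0.0034,-0.0046,4,-0.28,0],[-1,-0.0002,-0.0036,-0.0043,4.5,-0.32,0],[-1,-0.0002,-0.0029,-0.0041,4,-0.28,0],[-1,-0.0002,-0.0025,-0.0043,4,-0.28,0],[-1,0,0,0,0,0,0]], "newtons": 60}}

```text
time_s: 8.2
ee_pos: [617.9, -152.9, 67.4]
ee_rot: [179.8, 9.7, 85.7]
force: [1.5, 6.8, 2.3]
gripper_width: 23.6
gripper_force: 60.0
```

```bash
cat > st.py <<'E'
from workcell import status
import numpy as np
s=status.state(); d=s["ee_pos"][:2]-[625.4,-34.5]; a=np.radians(85.9); c,n=np.cos(a),np.sin(a)
print(s["time_s"],"stand xy",(c*d[0]+n*d[1]).round(1),(-n*d[0]+c*d[1]).round(1),"z",s["ee_pos"][2].round(1),s["ee_rot"].round(1),s["force"].round(1),s["gripper_force"],s["gripper_width"],"q6",s["qpos"].round(0))
E
python3 st.py
```

```text
8.2 stand xy -118.6 -0.9 z 67.4 [179.8   9.7  85.7] [1.5 6.8 2.3] 59.991209506988525 23.609575117767147 q6 [-10.  31.  95. -12.  54.   1.]
```

Emit:
{"op": "apply_moves", "data": {"increments": [[-1,-0.0001,-0.0021,-0.0039,3.5,-0.25,0],[-1,-0.0001,-0.0017,-0.004,3.5,-0.25,0],[-1,0,0,0,0,0,0]]}}

```text
time_s: 8.45
ee_pos: [618.4, -157.0, 61.2]
ee_rot: [179.7, 2.7, 85.8]
force: [-1.0, 6.1, 11.6]
gripper_width: 23.9
gripper_force: 60.0
```

```bash
python3 st.py; python3 m5.py b8
```

```text
8.45 stand xy -122.7 -1.8 z 61.2 [179.7   2.7  85.8] [-1.   6.1 11.6] 60.001866817474365 23.88084309908529 q6 [-14.  31.  94.  -3.  54.  -8.]
[ 618.5 -157.1   61.6] [179.67   2.94  85.85] [[0.072, 0.997, 0.002], [0.996, -0.072, -0.052], [-0.051, 0.006, -0.999]] [-0.2  2.1 10.3] 59.993430376052856
tip [16.4 -2.  42.1] tail [-183.4   -1.9   52.4]
```

View pics/b8.png

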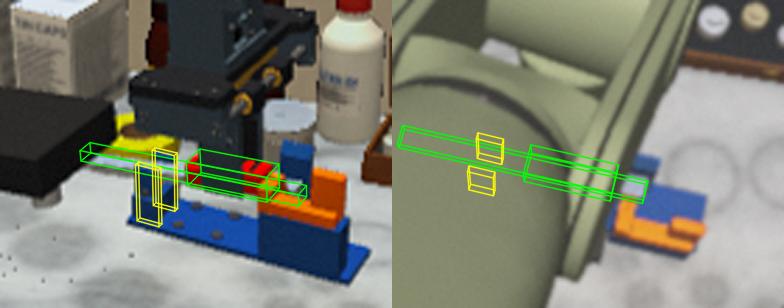

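Emit:
{"op": "apply_moves", "data": {"increments": [[-1,0,0,-0.003,0.5,0,0],[-1,0,0,-0.003,0.5,0,0],[-1,0,0,0,0,0,0]]}}

```text
time_s: 8.8
ee_pos: [618.4, -158.1, 58.5]
ee_rot: [179.7, 2.1, 85.9]
force: [-4.7, -0.9, 23.5]
gripper_width: 23.4
gripper_force: 60.0
```

```bash
python3 st.py
```

```text
8.8 stand xy -123.8 -1.8 z 58.5 [179.7   2.1  85.9] [-4.7 -0.9 23.5] 60.01783490180969 23.4416436378899 q6 [-14.  32.  94.  -2.  54.  -9.]
```

```bash
cat > ct.py <<'E'
from h import *
f=cams.grab_frame("scene"); g=cv2.imread("pics/scene0.png")[...,::-1]
def om(c):
    hsv=cv2.cvtColor(np.ascontiguousarray(c),cv2.COLOR_RGB2HSV).astype(int); return (hsv[...,0]>7)&(hsv[...,0]<20)&(hsv[...,1]>150)&(hsv[...,2]>100)
st=flat([625.4,-34.5,85.9])
for nm,c in(("init",g),("now",f["color"])):
    m=clip(om(c),(335,200,362,240)); y,x=np.nonzero(m); print(nm,"tab n",len(x),"c",x.mean().round(2),y.mean().round(2))
# template match of tab patch
a=g[204:228,338:358]; r=cv2.matchTemplate(f["color"][196:238,330:368],np.ascontiguousarray(a),cv2.TM_CCOEFF_NORMED); 
_,v,_,loc=cv2.minMaxLoc(r); print("tab shift px",loc[0]-8,loc[1]-8,v)
k=lambda p:proj(f,[st[1].apply(p)+st[0]])[0]
print("px per 13mm catch",k([-215,37,90])-k([-215,24,90]))
# bar tail: project where steel tail top end expected at z 56 vs 62
print("tail end px z56/z62",k([-182,0,55]),k([-182,0,61]))
cv2.imwrite("pics/ct.png",f["color"][190:250,300:370,::-1])
hsv=cv2.cvtColor(f["color"],cv2.COLOR_RGB2HSV)
for yy in range(206,234,1): print(yy," ".join("o" if (7<h<20 and s>150) else "b" if (95<h<125 and s>110) else "r" if ((h<7 or h>172) and s>140) else "." if v>120 else "#" for h,s,v in hsv[yy,308:360]))
E
python3 ct.py; python3 st.py
```

```text
init tab n 282 c 345.6 219.55
now tab n 280 c 345.06 220.32
tab shift px -1 1 0.9547244906425476
px per 13mm catch [-2.36201451  2.81467161]
tail end px z56/z62 [336.70891718 218.6141203 ] [336.82890023 216.22685712]
206 # # # # # # # # # # # # # # # # # # # # # # b b b b b b b b b b b # . . . . . . . . . . . . . . . . . .
207 # # # # # # # # # # # # b # # # # # # # # # b b b b b b b b b b b # . . . . . . . . . . . . . . . . . .
208 # # # # # # # # # # r r r r # # # # # # # # b b b b b b b b b b b # . . . . . . . . . . . . . . . . . o
209 # # # # # # # # # r r r r r # r r r r # # # b b b b b b b b b b b # . . . . . . . . . . . . . . . . . o
210 # # # # # # # # # r r r r # r r r r r r # # b b b b b b b b b b b # o o o o . . . . . . . . . . . . . o
211 # # # # # # # # # r r r # r r r r r o o . . # b b b b b b b b b b o o o o o o o o o . . . . . . . . . o
212 # # # # # # # # # r r r r r r r r r o o o o o o b b b b b b b b b o o o o o o o o o o o o o . . . . . o
213 # # # # # # # # # r r r r r r r r o o o o o . o b b b b b b b b b o o o o o o o o o o o o o . . . . . o
214 # # # # # # # #
[... 1581 characters left out ...]
o r b b b . . . . .
229 b b b b b b b b b b b b b b b b b b b b b b b b b b b b b b # r r r o o o o o o o o r b b b # . . . . .
230 b b b b b b b b b b b b b b b b b b b b b b b b b b b b b b b b b # # . r r o o o o # b b b # . . . . .
231 b b b b b b b b b b b b b b b b b b b b b b b b b b b b b b b b b b b b b # # r r # b b b b # . . . . .
232 b b b b b b b b b b b b b b b b b b b b b b b b b b b b b b b b b b b b b b b b b b b b b b # . . . . .
233 # b b b b b b b b b b b b b b b b b b b b b b b b b b b b b b b b b b b b b b b b b b b b b # . . . . .
8.85 stand xy -123.7 -1.9 z 58.5 [179.7   2.1  85.9] [-5.3 -0.5 24.6] 60.01742362976074 23.81039941940591 q6 [-14.  32.  94.  -2.  54.  -9.]
```

Emit:
{"op": "apply_moves", "data": {"increments": [[-1,0,0,-0.003,2,-0.15,0],[-1,0,0,-0.003,2,-0.15,0],[-1,0,0,0,0,0,0]]}}

```text
time_s: 9.1
ee_pos: [618.2, -159.6, 52.8]
ee_rot: [179.6, -1.9, 85.9]
force: [-6.3, -2.9, 25.8]
gripper_width: 23.4
gripper_force: 60.0
```

```bash
python3 st.py; python3 ct.py | grep -v "^2[23]"
```

```text
9.1 stand xy -125.3 -1.8 z 52.8 [179.6  -1.9  85.9] [-6.3 -2.9 25.8] 60.01765251159668 23.43026102504968 q6 [-16.  32.  94.   2.  54. -14.]
init tab n 282 c 345.6 219.55
now tab n 283 c 345.63 219.53
tab shift px 0 0 0.9997077584266663
px per 13mm catch [-2.36201451  2.81467161]
tail end px z56/z62 [336.70891718 218.6141203 ] [336.82890023 216.22685712]
206 # # # # # # # # # # # # # # # # # # # # # # b b b b b b b b b b b # . . . . . . . . . . . . . . . . . .
207 # # # # # # # # # # # # # # # # # # # # # # b b b b b b b b b b b # . . . . . . . . . . . . . . . . . .
208 # # # # # # # # # # # # # # # # # # # # # # b b b b b b b b b b b # . . . . . . . . . . . . . . . . . o
209 # # # # # # # # # # # # # # # # # # # # # # b b b b b b b b b b b # . o o o o . . . . . . . . . . . . o
210 # # # # # # # # # # # # r # # # # # . o o o # # b b b b b b b b b # . o o o o o o o o . . . . . . . . o
211 # # # # # # # # # # # r r r r # # . . . o o o o # b b b b b b b b # . o o o o o o o o o o o . . . . . o
212 # # # # # # # # # # r r r r r # r . . o o o o . o b b b b b b b b # o o o o o o o o o o o o o . . . . o
213 # # # # # # # # # # r r r r # r r o o o o o o o o # b b b b b b b # o o o o o o o o o o o o o . . . . o
214 # # # # # # # # # # r r r # r r o o o o o o o o o # b b b b b b b # o o o o o o o o o o o o . . . . . #
215 # # # # # # # # # # r r r r r . o o o o o o o o o r b b b b b b b . o o o o o o o o o o o o . . . . . .
216 # # # # # # # # # # r r r r r r o o o o o o o o o r b b b b b b b . o o o o o o o o o o o o . . . . . .
217 # # # # # # # # # # r r r r r r o o o o o o o o o o b b b b b b b . o o o o o o o o o o o o . . . . . .
218 # # # # # # # # # # r r r r r . o o o o o o o o o o o # # b b b b . o o o o o o o o o o o o . . . . . .
219 # # # # # # # # # # r r r r r o o o o o o o o o o o o o o o o # # . o o o o o o o o o o o o . . . . . .
```

Emit:
{"op": "apply_moves", "data": {"increments": [[-1,0,0,0.003,0,0,0],[0.2,0,0,0,0,0,0],[0.2,0,0,0,0,0,0],[0.2,0,0,0,0,0,0],[0.2,0,0,0,0,0,0]], "newtons": 20}}

```text
time_s: 9.57
ee_pos: [616.0, -156.4, 48.8]
ee_rot: [-179.9, -2.1, 85.9]
force: [-0.0, 0.1, -0.6]
gripper_width: 47.2
gripper_force: 0.0
```

Emit:
{"op": "apply_moves", "data": {"increments": [[0.2,0,0,0.01,0,0,0],[0.2,0,0,0.025,0,0,0],[0.2,0,0,0.04,0,0,0],[0.2,0,0,0.04,0,0,0],[0.2,0,0,0.02,-2,0.15,0]]}}

```text
time_s: 9.98
ee_pos: [618.1, -158.0, 189.7]
ee_rot: [179.7, 0.1, 85.8]
force: [1.6, -0.4, 0.8]
gripper_width: 55.0
gripper_force: 0.0
```

```bash
python3 st.py; python3 ct.py | grep -v "^2[23]"|head -5
cat > pf.py <<'E'
from h import *
# raised plate: hinge about far feet; fit x,y,yaw,tilt with box (stone only) 
F={c:cams.grab_frame(c) for c in("scene","top")}
def pose(p): 
    r=Rn.from_euler("z",p[2],degrees=True)*Rn.from_euler("y",p[3],degrees=True)
    piv=np.array([47+0.,0,0]) # rear feet front... rear edge of feet x~73 when front is raised
    piv=np.array([73.,0,0]); T=np.array([p[0],p[1],0])+Rn.from_euler("z",p[2],degrees=True).apply(piv)-r.apply(piv); return T,r
bf=lambda p:[box(-75,75,-60,60,26,64),box(-60,-34,7,33,0,26),box(47,73,35,61,0,26),box(47,73,-61,-35,0,26)]
v=[]
for c in F:
    d=finder.trace("plate",c)
    if not d: print("no",c); continue
    l,t,w,h=np.round(d[0]["rect"]).astype(int); print(c,l,t,w,h); m=d[0]["pixels"]; W=(max(l-10,0),max(t-10,0),l+w+10,t+h+10); v.append((F[c],m,W,bf))
p,c_,n=fit(v,pose,[613.3,41.5,85.3,5],[4,4,2,3]); print("plate",p.round(2),c_,n)
for vv in v: print("  alone",*[np.round(a,1) for a in fit([vv],pose,p,[3,3,2,2])[:2]])
T,r=pose(p); print("foot",(r.apply([-47,20,0])+T).round(1))
E
python3 pf.py
```

```text
9.9833 stand xy -123.7 -1.6 z 189.7 [1.797e+02 1.000e-01 8.580e+01] [ 1.6 -0.4  0.8] 0.0 54.96987103176799 q6 [-15.  25.  85.  -0.  70. -11.]
init tab n 282 c 345.6 219.55
now tab n 282 c 345.6 219.55
tab shift px 0 0 0.9994229078292847
px per 13mm catch [-2.36201451  2.81467161]
tail end px z56/z62 [336.70891718 218.6141203 ] [336.82890023 216.22685712]
scene 192 180 82 44
top 174 136 30 47
plate [610.81  38.33  83.83   7.31] 1303.3960784313724 3309
  alone [610.8  38.3  83.8   7.3] 207.5
  alone [613.   38.2  85.2   6.9] 1086.3
foot [586.   -5.3  15.3]
```

Emit:
{"op": "apply_moves", "data": {"increments": [[0.2,-0.0192,0.0289,0,0,0,0.32],[0.2,-0.0192,0.0289,0,0,0,0.32],[0.2,-0.0192,0.0289,0,0,0,0.32],[0.2,-0.0192,0.0289,0,0,0,0.32],[0.2,-0.0192,0.0289,0,0,0,0.32]]}}

```text
time_s: 10.65
ee_pos: [518.1, -11.0, 182.2]
ee_rot: [-179.7, -0.1, 87.5]
force: [-0.2, 0.6, 0.2]
gripper_width: 54.7
gripper_force: 0.0
```

Emit:
{"op": "apply_moves", "data": {"increments": [[0.2,-0.0192,0.0289,0,0,0,0.32],[0.2,-0.0192,0.0289,0,0,0,0.32],[0.2,-0.0192,0.0289,0,0,0,0.32],[0.2,-0.0192,0.0289,0,0,0,0.32],[0.2,-0.0192,0.0289,0,0,0,0.32]]}}

```text
time_s: 11.07
ee_pos: [422.1, 133.2, 182.6]
ee_rot: [-179.7, -0.0, 89.1]
force: [0.5, 0.4, 0.3]
gripper_width: 54.4
gripper_force: 0.0
```

```bash
python3 st.py; python3 pf.py
```

```text
11.0667 stand xy 152.7 214.7 z 182.6 [-179.7   -0.    89.1] [0.5 0.4 0.3] 0.0 54.38149828623279 q6 [ 16.   9. 110.   0.  62.  17.]
scene 191 180 83 45
no top
plate [613.1   42.37  85.07   6.18] 187.75294117647059 2419
  alone [613.   42.2  85.    6.2] 187.3
foot [589.2  -2.   12.9]
```

Emit:
{"op": "apply_moves", "data": {"increments": [[0.2,0,0,-0.04,0,0,0],[0.2,0,0,-0.03,0,0,0],[0.2,0,0,0,0,0,0],[0.2,0,0,0,0,0,0]]}}

```text
time_s: 11.6
ee_pos: [423.9, 131.3, 113.0]
ee_rot: [-179.7, 0.0, 89.0]
force: [1.1, 0.5, -0.2]
gripper_width: 55.0
gripper_force: 0.0
```

```bash
python3 st.py
python3 - <<'E'
from h import *
st=[]
for _ in range(4): cams.grab_frame("scene"); st.append(status.state()["ee_pos"])
print(np.round(st,1))
F={"scene":cams.grab_frame("scene")}
E
```

```text
11.6 stand xy 150.9 212.9 z 113.0 [-179.7    0.    89. ] [ 1.1  0.5 -0.2] 0.0 55.03832559975066 q6 [ 16.  13. 116.   0.  51.  17.]
[[425.3 131.8 114.5]
 [425.9 132.2 115.3]
 [426.1 132.4 115.7]
 [426.  132.5 115.8]]
```

Emit:
{"op": "apply_moves", "data": {"increments": [[0.2,0,-0.0015,-0.035,0,0,0],[0.2,0,0,-0.03,0,0,0],[0.2,0,0,-0.014,0,0,0],[0.2,0,0,-0.005,0,0,0],[0.2,0,0,0,0,0,0]]}}

```text
time_s: 12.27
ee_pos: [424.4, 131.0, 30.1]
ee_rot: [-179.9, -0.0, 89.1]
force: [-0.1, -0.6, 0.2]
gripper_width: 54.7
gripper_force: 0.0
```

Emit:
{"op": "apply_moves", "data": {"increments": [[-1,0,0,0,0,0,0],[-1,0,0,0,0,0,0],[-1,0,0,0,0,0,0],[-1,0,0,0,0,0,0],[-1,0,0,0,0,0,0]], "newtons": 25}}

```text
time_s: 12.68
ee_pos: [424.8, 131.2, 30.9]
ee_rot: [180.0, -0.1, 89.1]
force: [0.4, -0.0, -0.3]
gripper_width: 24.2
gripper_force: 0.0
```

```bash
python3 st.py
python3 - <<'E'
from h import *
for _ in range(3): cams.grab_frame("scene"); s=status.state(); print(s["ee_pos"].round(1),s["force"].round(1),s["gripper_width"])
F={"scene":cams.grab_frame("scene")}
d=[x for x in finder.trace("shim_center","scene") if x["rect"][0]<220]
if d:
    sh=lambda p:[box(-50,50,-22,22,0,8),box(-49,-21,-7,7,8,49)]
    # fit only the aluminium front part visible
    l,t,w,h=np.round(d[0]["rect"]).astype(int); print(l,t,w,h,d[0]["pixels"].sum())
E
```

```text
12.6833 stand xy 150.9 211.9 z 30.9 [ 1.80e+02 -1.00e-01  8.91e+01] [ 0.4 -0.  -0.3] 0.0 24.1623130774837 q6 [ 16.  20. 121.   0.  38.  16.]
[424.7 131.1  30.8] [-0.6  0.1 -0.1] 20.257574608870645
[424.6 131.1  30.7] [-0.1 -0.3  1. ] 16.46207743000674
[424.8 131.1  30.6] [-0.1  0.8  3.3] 13.972319900442766
146 230 49 38 672
```

Emit:
{"op": "apply_moves", "data": {"increments": [[-1,0,0,0.01,0,0,0],[-1,0,0,0.02,0,0,0],[-1,0,0,0.015,0,0,0],[-1,0.002,-0.0095,0,0,0,6.6],[-1,0.002,-0.0095,0,0,0,6.6]]}}

```text
time_s: 13.35
ee_pos: [428.7, 112.2, 76.0]
ee_rot: [180.0, -0.1, 102.7]
force: [0.2, 0.6, -1.2]
gripper_width: 13.8
gripper_force: 25.0
```

Emit:
{"op": "apply_moves", "data": {"increments": [[-1,0.002,-0.0095,0,0,0,6.6],[-1,0.002,-0.0095,0,0,0,6.6],[-1,0.002,-0.0095,0,0,0,6.6],[-1,0.002,-0.0095,0,0,0,6.6],[-1,0.002,-0.0095,0,0,0,6.6]]}}

```text
time_s: 13.77
ee_pos: [437.9, 64.0, 74.9]
ee_rot: [-179.9, -0.1, 135.6]
force: [0.6, -0.6, -1.1]
gripper_width: 13.6
gripper_force: 25.0
```

Emit:
{"op": "apply_moves", "data": {"increments": [[-1,0.002,-0.0095,0,0,0,6.6],[-1,0.002,-0.0095,0,0,0,6.6],[-1,0.002,-0.0095,0,0,0,6.6],[-1,0.002,-0.0095,0,0,0,6.6],[-1,0.002,-0.0095,0,0,0,6.6]]}}

```text
time_s: 14.18
ee_pos: [447.9, 16.6, 74.9]
ee_rot: [-179.9, -0.1, 168.6]
force: [-0.7, 0.3, -1.3]
gripper_width: 14.0
gripper_force: 25.0
```

Emit:
{"op": "apply_moves", "data": {"increments": [[-1,0.002,-0.0095,0,0,0,6.6],[-1,0,0,0,0,0,0],[-1,0,0,0,0,0,0]]}}

```text
time_s: 14.43
ee_pos: [450.0, 7.4, 75.0]
ee_rot: [-179.9, -0.1, 174.7]
force: [0.3, -0.5, -0.6]
gripper_width: 14.0
gripper_force: 25.0
```

```bash
cat > sf.py <<'E'
from h import *
v=[]
for c in("scene","top"):
    f=cams.grab_frame(c); s=status.state()
    R=Rn.from_euler("xyz",s["ee_rot"],degrees=True); P=s["ee_pos"]
    ds=finder.trace("shim_center",c); pr=proj(f,[P])[0]
    print(c,s["ee_pos"].round(1),s["ee_rot"].round(1),[(np.round(d["rect"]).tolist(),int(d["pixels"].sum()),round(d["score"],2)) for d in ds])
    v.append((f,ds))
T=s["ee_pos"]; zb=T[2]-30.7
yaw=s["ee_rot"][2]-180
sh=lambda p:[box(-50,50,-22,22,zb,zb+8)]
e=np.array([np.cos(np.radians(yaw)),np.sin(np.radians(yaw))])
p0=[*(T[:2]+35.3*e),yaw]; print("pred",np.round(p0,1))
for (f,ds),c in zip(v,("scene","top")):
    uv=proj(f,flat(p0)[1].apply(sh(0)[0])+flat(p0)[0]); print(c,"pred rect",uv.min(0).round(),uv.max(0).round())
    # white aluminium near the prediction: leading half, compare edges
    l,t=np.floor(uv.min(0)-6).astype(int); r,b=np.ceil(uv.max(0)+6).astype(int)
    hsv=cv2.cvtColor(f["color"],cv2.COLOR_RGB2HSV)[t:b,l:r]
    for row in hsv[::1]: print("".join("y" if (20<h<35 and s_>120) else "W" if v_>205 else "w" if v_>185 else "." if v_>120 else "#" for h,s_,v_ in row))
E
python3 sf.py
```

```text
scene [449.9   7.7  75. ] [-1.799e+02 -1.000e-01  1.747e+02] [([198.0, 216.0, 44.0, 30.0], 508, 0.74), ([266.0, 299.0, 43.0, 29.0], 756, 0.61)]
top [450.    8.   75.1] [-1.799e+02 -1.000e-01  1.748e+02] [([292.0, 293.0, 31.0, 33.0], 468, 0.89), ([226.0, 205.0, 9.0, 11.0], 70, 0.52)]
pred [485.2   4.8  -5.2]
scene pred rect [196. 214.] [241. 244.]
www########################################################
wWw########################################################
WWW.#######################################################
WWW.#######################################################
WWWw#######################################################
WWWW#######################################################
WWWW#######################################################
WWWW.###############################.######################
WWWWw#########################.....WWWw..##y###############
wwWWw#########################..wWWWWWWWWW..###############
WWWWw#########y###############.WWWWWWWWWWWWWW...###########
WWWWW#######yyy###############.WWWWWWWWWWWWWWWWWWw..#######
wwWWW.#####yyyyy##############.
[... 4190 characters left out ...]
##.........#################
####################.........##################
####################.........##################
###################..........##################
###################.........###################
##################..........###################
##################..........###################
##################.........####################
#################..........####################
#################..........####################
#################.........#####################
##################........##.####.#############
######################...##.......#############
###########################........############
##############..########.............##########
```

Emit:
{"op": "apply_moves", "data": {"increments": [[-1,0.001,-0.0005,-0.02,0,0,1.1],[-1,0,0,-0.015,0,0,0],[-1,0,0,-0.0084,0,0,0],[-1,0,0,0,0,0,0],[-1,0,0,0,0,0,0]]}}

```text
time_s: 15.05
ee_pos: [451.3, 7.3, 31.8]
ee_rot: [-179.9, -0.1, 176.0]
force: [-0.1, -1.0, -1.4]
gripper_width: 14.0
gripper_force: 25.0
```

```bash
python3 st.py; python3 pf.py
python3 - <<'E'
from workcell import status
s=status.state(); print(s["ee_pos"],s["ee_rot"],s["force"])
E
```

```text
15.05 stand xy 29.2 176.6 z 31.8 [-1.799e+02 -1.000e-01  1.760e+02] [-0.1 -1.  -1.4] 24.999781250953674 14.008942555192705 q6 [ -0.  21. 120.  -0.  39. -86.]
scene 229 182 42 40
top 172 136 81 65
plate [613.72  38.74  83.57   6.89] 1413.843137254902 4567
  alone [608.2  40.4  86.9   6.5] 967.1
  alone [615.7  39.3  83.1   6.2] 405.6
foot [588.7  -4.9  14.4]
[451.74941503   7.08282503  32.36854543] [-1.79926745e+02  3.18833285e-03  1.76000918e+02] [ 0.71820275  0.20554979 -1.24141784]
```

Emit:
{"op": "apply_moves", "data": {"increments": [[-1,0.012,-0.0009,0,0,0,0],[-1,0.012,-0.0009,0,0,0,0],[-1,0.012,-0.0009,0,0,0,0],[-1,0,0,0,0,0,0]]}}

```text
time_s: 15.58
ee_pos: [490.5, 4.2, 32.6]
ee_rot: [-179.9, 0.2, 176.0]
force: [-0.5, -0.5, -1.5]
gripper_width: 13.9
gripper_force: 25.0
```

Emit:
{"op": "apply_moves", "data": {"increments": [[-1,0.01,-0.0008,0,0,0,0],[-1,0.01,-0.0008,0,0,0,0],[-1,0.01,-0.0008,0,0,0,0],[-1,0.0085,-0.0006,0,0,0,0],[-1,0,0,0,0,0,0]]}}

```text
time_s: 16.0
ee_pos: [528.5, 1.2, 32.1]
ee_rot: [-179.9, 0.1, 176.0]
force: [0.3, -0.2, -1.1]
gripper_width: 13.8
gripper_force: 25.0
```

```bash
python3 st.py; python3 pf.py;python3 st.py; python3 sf.py | head -5
```

```text
16.0 stand xy 28.7 99.2 z 32.1 [-1.799e+02  1.000e-01  1.760e+02] [ 0.3 -0.2 -1.1] 24.999867975711823 13.778370676676001 q6 [ -1.  26. 110.  -0.  44. -87.]
scene 192 191 83 33
top 240 148 12 28
plate [806.68 188.39  82.42  30.2 ] 812.0 812
  alone [806.7 188.4  82.4  30.2] 576.0
  alone [806.7 188.4  82.4  30.2] 236.0
foot [782.8 160.6  60.4]
16.2 stand xy 28.6 102.6 z 31.6 [-1.799e+02 -1.000e-01  1.760e+02] [-0.5  0.3 -0.8] 24.999831318855286 13.775094062417052 q6 [ -1.  26. 111.  -0.  44. -87.]
scene [525.1   1.4  31.7] [-1.799e+02 -1.000e-01  1.760e+02] [([267.0, 304.0, 40.0, 24.0], 693, 0.79), ([221.0, 218.0, 36.0, 26.0], 379, 0.68)]
top [525.3   1.4  31.8] [-1.799e+02 -1.000e-01  1.760e+02] [([294.0, 294.0, 33.0, 34.0], 512, 0.68)]
pred [560.5  -1.1  -4. ]
scene pred rect [220. 216.] [260. 244.]
################################################..####
```

Emit:
{"op": "apply_moves", "data": {"increments": [[-1,0,0,-0.0011,0,0,0],[-0.2,0,0,0,0,0,0],[-0.2,0,0,0,0,0,0],[-0.2,0,0,0,0,0,0],[-0.2,0,0,0,0,0,0]]}}

```text
time_s: 16.82
ee_pos: [526.0, 1.3, 30.9]
ee_rot: [-179.9, -0.0, 176.0]
force: [0.3, 0.6, 0.5]
gripper_width: 35.7
gripper_force: 0.0
```

Emit:
{"op": "apply_moves", "data": {"increments": [[-0.2,-0.001,0,0.01,0,0,0],[-0.2,-0.003,0,0.03,0,0,0],[-0.2,-0.01,0,0.038,0,0,0],[-0.2,-0.01,0,0.038,0,0,0],[-0.2,-0.01,0,0.038,0,0,0]]}}

```text
time_s: 17.23
ee_pos: [491.0, 1.4, 187.0]
ee_rot: [-179.9, -0.1, 176.0]
force: [0.5, 0.7, 0.6]
gripper_width: 36.3
gripper_force: 0.0
```

Emit:
{"op": "apply_moves", "data": {"increments": [[-1,-0.01,-0.038,0,0,0,-6.5],[-1,-0.01,-0.038,0,0,0,-6.5],[-1,-0.01,-0.038,0,0,0,-6.5],[-1,0,-0.04,0,0,0,-6.5],[-1,0,-0.04,0,0,0,-6.5]]}}

```text
time_s: 17.65
ee_pos: [461.0, -194.1, 186.1]
ee_rot: [-179.9, 0.0, 143.2]
force: [0.6, 0.0, -0.4]
gripper_width: 6.2
gripper_force: 0.0
```

```bash
python3 st.py; python3 pf.py; python3 ct.py|head -3
python3 - <<'E'
from h import *
sh=lambda p:[box(-50,50,-22,22,0,8),box(-49,-21,-7,7,8,49)]
f=cams.grab_frame("scene")
for c in("scene","top"):
    f=cams.grab_frame(c); ds=finder.trace("shim_center",c)
    P,r=flat([560.4,-1.1,-4.0])
    uv=proj(f,np.vstack([r.apply(b)+P for b in sh(0)])); print(c,"pred",uv.min(0).round(),uv.max(0).round(),[np.round(d["rect"]).tolist() for d in ds])
    y,x=np.nonzero(clip(colmask(f,"yellow"),(200,190,240,235)))
    g=proj(f,r.apply(sh(0)[1])+P); print("yellow",(x.min(),x.max(),y.min(),y.max()) if len(x) else None,"pred",g.min(0).round(1),g.max(0).round(1))
E
```

```text
17.65 stand xy -170.9 152.6 z 186.1 [-179.9    0.   143.2] [ 0.6  0.  -0.4] 0.0 6.186352908519271 q6 [-24.  13. 103.  -0.  64. -77.]
scene 193 182 78 43
top 173 139 80 61
plate [612.13  39.71  85.35   6.2 ] 358.81176470588235 6390
  alone [609.4  40.   84.5   6.7] 144.4
  alone [612.7  38.6  84.8   7. ] 178.4
foot [588.4  -4.8  13. ]
init tab n 282 c 345.6 219.55
now tab n 282 c 345.63 219.52
tab shift px 0 0 0.9994030594825745
scene pred [220. 216.] [260. 244.] [[266.0, 301.0, 43.0, 28.0], [221.0, 220.0, 39.0, 27.0]]
yellow (np.int64(207), np.int64(238), np.int64(191), np.int64(234)) pred [224.  216.2] [237.9 239.1]
top pred [215. 177.] [246. 223.] [[218.0, 199.0, 21.0, 22.0], [249.0, 167.0, 43.0, 16.0], [301.0, 292.0, 25.0, 27.0]]
yellow (np.int64(223), np.int64(233), np.int64(206), np.int64(220)) pred [219.5 203.5] [231.2 220.7]
```

Emit:
{"op": "apply_moves", "data": {"increments": [[-1,0.0326,-0.0112,0,0,0,6.54],[-1,0.0326,-0.0112,0,0,0,6.54],[-1,0.0326,-0.0112,0,0,0,6.54],[-1,0.0326,-0.0112,0,0,0,6.54],[-1,0.0326,-0.0112,0,0,0,6.54]]}}

```text
time_s: 18.57
ee_pos: [626.5, -248.0, 184.8]
ee_rot: [-179.9, -0.1, 176.6]
force: [0.3, -0.2, -0.3]
gripper_width: 0.5
gripper_force: 0.0
```

Emit:
{"op": "apply_moves", "data": {"increments": [[-1,0,0,0,0,0,0],[-1,0,0,-0.02,0,0,0],[-1,0,0,0,0,0,0],[-1,0,0,0,0,0,0]]}}

```text
time_s: 18.9
ee_pos: [623.8, -247.4, 163.6]
ee_rot: [-180.0, -0.3, 176.2]
force: [-0.4, 0.6, -0.4]
gripper_width: 0.0
gripper_force: 0.0
```

```bash
python3 st.py; python3 ct.py|head -3;python3 st.py
```

```text
18.9 stand xy -212.5 -13.6 z 163.6 [-180.    -0.3  176.2] [-0.4  0.6 -0.4] 0.0 0.0199977700491829 q6 [ -23.   29.   81.   -0.   70. -109.]
init tab n 282 c 345.6 219.55
now tab n 284 c 345.69 219.47
tab shift px 0 0 0.9993881583213806
18.95 stand xy -212.9 -14.2 z 164.8 [-1.799e+02 -1.000e-01  1.762e+02] [ 0.6  0.4 -0.1] 0.0 0.60523561731604 q6 [ -23.   29.   81.   -0.   70. -109.]
```

Emit:
{"op": "apply_moves", "data": {"increments": [[-1,0,-0.003,-0.02,0,0,0],[-1,0,0,-0.025,0,0,0],[-1,0,0,-0.018,0,0,0],[-1,0,0,-0.01,0,0,0],[-1,0,0,0,0,0,0]]}}

```text
time_s: 19.37
ee_pos: [623.6, -251.0, 90.4]
ee_rot: [-180.0, -0.3, 176.2]
force: [-0.5, 0.1, 1.5]
gripper_width: 0.3
gripper_force: 0.0
```

Emit:
{"op": "apply_moves", "data": {"increments": [[-1,-0.006,0.0004,0,0,0,0],[-1,-0.006,0.0004,0,0,0,0],[-1,-0.006,0.0004,0,0,0,0],[-1,0,0,0,0,0,0],[-1,0,0,0,0,0,0]]}}

```text
time_s: 19.78
ee_pos: [607.3, -250.8, 93.3]
ee_rot: [-179.9, 0.1, 176.2]
force: [1.1, 0.1, 0.3]
gripper_width: 0.6
gripper_force: 0.6
```

```bash
python3 st.py; python3 ct.py|head -3;python3 st.py
```

```text
19.7833 stand xy -217.0 2.6 z 93.3 [-1.799e+02  1.000e-01  1.762e+02] [1.1 0.1 0.3] 0.5598526331596076 0.5767487994204674 q6 [ -23.   31.   89.   -0.   60. -110.]
init tab n 282 c 345.6 219.55
now tab n 289 c 345.73 219.29
tab shift px 0 1 0.656520426273346
19.8333 stand xy -217.0 2.6 z 93.0 [-1.799e+02  1.000e-01  1.762e+02] [ 1.2 -0.2  0.3] 0.5761370016261935 0.011241459169471647 q6 [ -23.   31.   89.   -0.   60. -110.]
```

Emit:
{"op": "apply_moves", "data": {"increments": [[-1,-0.004,0.0003,0,0,0,0],[-1,-0.004,0.0003,0,0,0,0],[-1,0,0,0,0,0,0]]}}

```text
time_s: 20.08
ee_pos: [598.8, -250.0, 92.2]
ee_rot: [-179.9, -0.0, 176.2]
force: [2.7, -0.3, 0.3]
gripper_width: 0.5
gripper_force: 1.6
```

Emit:
{"op": "apply_moves", "data": {"increments": [[-1,-0.003,0.0002,0,0,0,0],[-1,-0.003,0.0002,0,0,0,0],[-1,0,0,0,0,0,0]]}}

```text
time_s: 20.33
ee_pos: [595.5, -249.8, 92.2]
ee_rot: [-179.9, 0.3, 176.2]
force: [9.8, -0.6, -1.2]
gripper_width: 0.5
gripper_force: 4.6
```

```bash
python3 st.py; python3 ct.py|head -4; python3 ct.py | tail -28|head -16
```

```text
20.3333 stand xy -216.9 14.5 z 92.2 [-179.9    0.3  176.2] [ 9.8 -0.6 -1.2] 4.5564573258161545 0.5074509763846256 q6 [ -24.   30.   91.    0.   59. -110.]
init tab n 282 c 345.6 219.55
now tab n 276 c 344.3 221.77
tab shift px -2 3 0.6061456799507141
px per 13mm catch [-2.36201451  2.81467161]
206 r r r r r r r r r r r r r r r r r r # # # # b b b b b b b b b b b # . # # # # # # # # # # # # # # # # .
207 r r r r r r r r r r r r r r r r r r r # # # b b b b b b b b b b b # . # # # # # # # # # # # # # # # # .
208 r r r r r r r r r r r r r r r r r r r # # # b b b b b b b b b b b # . # # # # # # # # # # # # # # # . o
209 r r r r r r r r r r r r r r r r r r r # # # b b b b b b b b b b b # . # # # # # # # # # # # # # # # . o
210 r r r r r r r r r r r r r r r r r r . . . # . . # b b b b b b b b # . # b # # # # # # # # # # # # # . o
211 r r r r r r r r r r r r r r r r r . . . . . . . . . . . . b b b # . . o o # b b b # # # # # # # # # . o
212 r r r r r r r r r r r r r r r r . . . . . . . . . . . . . b b # o o o o o o o o o r # b # # # # # . . o
213 r r r r r r r r r r r r r r r r . o o . . . .
[... 222 characters left out ...]
 # # # # b # o o o o o o o o o o o o o b # . . . . .
216 . . . . . . r r r r r r r r o o o o o o o o o # # # # # # b b # o o o o o o o o o o o o o # . . . . . .
217 . . . . . . . . . . . . . o o o o o o o o o o # # # # # b b b # o o o o o o o o o o o o # . . . . . . .
218 . . . . . . . . . . . . . o o o o o o o o o o # b # # b b b b # o o o o o o o o o o o o . . . . . . . .
219 . . . . . . . . . . . . . o o o o o o o o o o # b b b b b b b # o o o o o o o o o o o o . . . . . . . .
220 . . . . . . . . . . . . . o o o o o o o o o o r b b b b b b b # o o o o o o o o o o o o . . . . . . . .
221 . . . . . . . . . . . . . o o o o o o o o o o o r . # b b b b # o o o o o o o o o o o o . . . . . . . .
```

Emit:
{"op": "apply_moves", "data": {"increments": [[-1,0.003,0,0,0,0,0],[-1,0.005,0,0,0,0,0],[-1,0.006,0,0,0,0,0],[-1,0.008,0,0,0,0,0],[-1,0.006,0,0,0,0,0]]}}

```text
time_s: 20.85
ee_pos: [620.6, -249.0, 91.0]
ee_rot: [-180.0, -0.2, 176.2]
force: [0.6, 0.5, -0.1]
gripper_width: 0.2
gripper_force: 0.0
```

Emit:
{"op": "apply_moves", "data": {"increments": [[-1,0,0,0.02,0,0,0],[-1,0,0,0.035,0,0,0],[-1,0,0,0.04,0,0,0],[-1,0,0,0.02,0,0,0],[-1,-0.03,0,0,0,0,0]]}}

```text
time_s: 21.27
ee_pos: [597.2, -250.5, 212.1]
ee_rot: [-179.7, 0.7, 176.3]
force: [1.2, -1.0, -0.2]
gripper_width: 0.8
gripper_force: 0.0
```

Emit:
{"op": "apply_moves", "data": {"increments": [[-1,-0.04,0,0,0,0,0],[-1,-0.04,0,0,0,0,0],[-1,-0.04,0,0,0,0,0],[-1,-0.04,0,0,0,0,0],[-1,0,0,0,0,0,0]]}}

```text
time_s: 21.68
ee_pos: [423.0, -247.5, 205.9]
ee_rot: [179.9, -0.6, 176.1]
force: [-0.1, -0.2, 0.9]
gripper_width: 0.2
gripper_force: 0.0
```

```bash
python3 st.py; python3 pf.py; python3 ct.py|head -3; python3 ct.py | tail -28|head -16
python3 - <<'E'
from h import *
st=flat([625.4,-34.5,85.9]); full=[box(-100,100,-8,8,0,10),box(-75,-5,-12,12,0,22)]
def pose(p): # p: s-offset, y, yaw, pitch(deg), on roller
    a=np.radians(p[3]); n=np.array([np.sin(a),0,np.cos(a)]);t=np.array([np.cos(a),0,-np.sin(a)])
    U=np.array([-55,0,31])+6*n-t*p[0]; r=Rn.from_euler("zy",[p[2],p[3]],degrees=True)
    return st[0]+st[1].apply(U+[0,p[1],0]), st[1]*r
F={c:cams.grab_frame(c) for c in("scene","top")}; v=[]
for c in F:
    m=colmask(F[c],"red"); W=(285,170,345,230); m=clip(m,W); m=cv2.morphologyEx(m.astype(np.uint8),cv2.MORPH_CLOSE,np.ones((5,5)))>0
    print(c,m.sum()); v.append((F[c],m,W,lambda p:[full[1]]))
p,c,n=fit(v,pose,[28,-1,0,13],[5,3,2,5]); print(p.round(1),c,n); T,r=pose(p); print("tail top",st[1].inv().apply(r.apply([-88,0,10])+T-st[0]).round(1),"tip",st[1].inv().apply(r.apply([100,0,5])+T-st[0]).round(1))
for nme in("cap","jar","tape"):
    for q in finder.boxes_of(nme,"top")[:1]: rr=q["rect"]; print(nme,ray(F["top"],(rr[0]+rr[2]/2,rr[1]+rr[3]/2),{"cap":15,"jar":45,"tape":10}[nme]).round())
E
```

```text
21.6833 stand xy -226.9 186.6 z 205.9 [179.9  -0.6 176.1] [-0.1 -0.2  0.9] 0.0 0.17496512571507655 q6 [ -32.   12.  102.   -0.   67. -118.]
scene 193 180 81 47
top 176 138 76 61
plate [612.89  38.32  83.96   5.26] 467.7725490196078 6221
  alone [611.9  38.4  82.8   5.5] 241.6
  alone [617.7  48.3  87.4  -5.8] 139.8
foot [588.1  -5.8  11. ]
init tab n 282 c 345.6 219.55
now tab n 279 c 345.01 220.48
tab shift px -1 1 0.9595992565155029
206 r r r r r r r r r r r r r r r # r r r # # # b b b b b b b b b b b # . . . . . . . . . . . . . . . . . .
207 r r r r r r r r r r r r r r r r r r r # # # b b b b b b b b b b b # . . . . . . . . . . . . . . . . . .
208 r r r r r r r r r r r r r r r r r r r # # # b b b b b b b b b b b # . . . . . . . . . . . . . . . . . o
209 r r r r r r r r r r r r r r r r r r r # # # b b b b b b b b b b b # . . . . . . . . . . . . . . . . . o
210 r r r r r r r r r r r r r r r r r r . . . . . . . . . . . b b b b # o o o . . . . . . . . . . . . . . o
211 r r r r r r r r r r r r r r r r r r . . . . . . . . . . . b b b b o o o o o o o o o . . . . . . . . . o
212 r r r r r
[... 546 characters left out ...]
 . . . . . . o o o o o o o o o o o # # # b b b b b o o o o o o o o o o o o . . . . . . .
218 . . . . . . . . . . . . . . o o o o o o o o o o o b b b b b b b # o o o o o o o o o o o o . . . . . . .
219 . . . . . . . . . . . . . . o o o o o o o o o o o r # b b b b b # o o o o o o o o o o o o . . . . . . .
220 . . . . . . . . . . . . . . o o o o o o o o o o o o o o r . # b # o o o o o o o o o o o o . . . . . . .
221 . . . . . . . . . . . . . . o o o o o o o o o o o o o o o o o o o o o o o o o o o o o o o . . . . . . .
scene 331
top 317
[27.6 -1.7 -0.4 12. ] 261.98039215686276 648
tail top [-164.8   -1.1   70.6] tip [18.1 -2.5 26.8]
cap [364.   4.  15.]
jar [357.   0.  45.]
tape [727. -20.  10.]
```

Run:
```python
from h import *
f=cams.grab_frame("scene"); G=lambda c:cv2.cvtColor(np.ascontiguousarray(c),cv2.COLOR_RGB2GRAY).astype(float)
def edge(g,u,lo,hi,thr=80): # lowest dark->bright crossing
    col=g[lo:hi,u]; 
    for i in range(len(col)-1,0,-1):
        if col[i]>=thr>col[i-1]: return lo+i-1+(thr-col[i-1])/(col[i]-col[i-1])
def model(h):  # bottom edge pixels of robot-side lower edge, plate raised h at x=-75
    tilt=np.degrees(np.arcsin(h/148)); piv=np.array([73,0,0]); r0=Rn.from_euler("z",85.3,degrees=True); r=r0*Rn.from_euler("y",tilt,degrees=True)
    T=np.array([613.2,41.5,0])+r0.apply(piv)-r.apply(piv); return proj(f,r.apply([[-75,-60,26],[-75,60,26],[75,60,26],[-75,-60,64],[-75,60,64]])+T)
for nm,n in(("init","scene0"),("latched","ct"),):pass
g0=G(cv2.imread("pics/scene0.png")[...,::-1]); g1=G(f["color"])
for h in(0,8,10.5,13,17): 
    m=model(h); print(h,m.round(1).tolist())
    us=[251,255,259,263,267]; print("   model row",[round(float(np.interp(u,[m[1][0],m[0][0]],[m[1][1],m[0][1]])),1) for u in us])
for g in(g0,g1): print([ (u,None if (e:=edge(g,u,190,236)) is None else round(e,1)) for u in (235,240,251,255,259,263,267)])
```

```text
0 [[274.6, 204.2], [247.5, 226.6], [196.0, 211.4], [274.2, 190.4], [246.4, 211.9]]
   model row [223.7, 220.4, 217.1, 213.8, 210.5]
8 [[274.0, 201.2], [246.7, 223.4], [195.5, 211.3], [272.8, 187.2], [244.8, 208.4]]
   model row [219.9, 216.6, 213.4, 210.1, 206.9]
10.5 [[273.7, 200.2], [246.4, 222.4], [195.4, 211.3], [272.3, 186.2], [244.3, 207.4]]
   model row [218.6, 215.4, 212.2, 208.9, 205.7]
13 [[273.5, 199.3], [246.1, 221.4], [195.3, 211.3], [271.8, 185.2], [243.7, 206.3]]
   model row [217.4, 214.2, 211.0, 207.7, 204.5]
17 [[273.0, 197.8], [245.5, 219.8], [195.0, 211.3], [271.0, 183.6], [242.8, 204.5]]
   model row [215.4, 212.2, 209.0, 205.8, 202.6]
[(235, np.float64(222.8)), (240, np.float64(224.2)), (251, np.float64(225.2)), (255, np.float64(218.5)), (259, np.float64(215.1)), (263, np.float64(212.1)), (267, np.float64(209.2))]
[(235, np.float64(217.6)), (240, np.float64(220.4)), (251, np.float64(221.3)), (255, np.float64(214.1)), (259, np.float64(211.0)), (263, np.float64(208.0)), (267, np.float64(205.2))]
```

```bash
python3 -c "
from workcell import env
print(env.job_done())"
```

```text
the job is handed in; nothing more can be done
None
```

I handed the job in at about 22 s of the 67 s. The bar clicked under the catch, the shim went in under the raised foot, and the catch was then pushed aside. My camera measurements show the plate's edge about 9 mm up, which fits the foot resting on the 8 mm shim, and the bar's tail at about 71 mm, above the 60 mm needed. They do not show the weight on the shim or whether the jar stayed put: the last jar detection locked onto the cap. No verdict came back.

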